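# Roll the sauce bottle into its display groove

### The arm

A 6-joint arm with a two-finger parallel gripper is mounted at the origin on the work surface. World frame = base frame: x ahead of the robot, y to its left, z up, the work surface at z = 0. Lengths are in m, angles in degrees, forces in N, time in s.
With the tool pointing down it reaches from about 0.25 to 0.775 m from the base axis. Payload 4 kg.
Tool frame: the origin (TCP) lies on the centre line of the jaws, within the pads' length; the fingertips stand 22 mm ahead of it and the grasp point (between the pads) lies 3 mm ahead of it (r.tips_ahead is the distance from the TCP to the fingertips, in m); z points along the fingers, y is the line along which they close (so a half turn about z gives the same grasp; the last joint's range is limited). The gripper opens to 85 mm and grips with 20 to 120 N. Pads are 22 mm wide; open, the fingers measure 114 mm over their backs; the gripper's body (76 mm by 85 mm) begins 54 mm behind the grasp point. The pads swing forward as they close: fully open they stand 13 mm farther back than shut.
Start: joints at [65.999, 4.996, 78.535, -0, 96.463, -5.907], TCP at [0.171, 0.523, 0.253] pointing down, gripper open.
Joint ranges: [-177.83, 177.83], [-43.37, 116.18], [15.69, 146.23], [-61.86, 241.86], [9.47, 152.12], [-147.06, 147.06]. Speed limits (degrees/s): [159.86, 159.86, 180, 180, 180, 180].

### API

Orientations are given as a 3x3 rotation matrix whose columns are the frame's x, y, z axes.
In Python, from rig import r gives the robot as it stands. The module is installed in compiled form; this text tells all that it offers.
- The arm moves only by the tool jog_arm, never from a script. Its argument "increments" is one flat list of numbers, 7 for each row, row after row: the shift along the world's x, y, z scaled (see below), then the turn, a rotation vector about the world's x, y, z scaled (see below), then the closure in counts, from 0 (fully open) to 255 (shut). A call has 1 to 5 rows; each row is the pose to reach, as a shift and turn from the pose commanded when the call began, turning the shorter way round; what a row does not reach only later rows make up. The controller multiplies each number of a shift by 0.4 m and each number of a turn by 180 degrees. A row lasts 1/12 s, in which the tool goes at most 41.7 mm and 7.16 degrees, less where a joint would pass 70% of its speed; a pose out of reach is approached as far as the arm can. A call with a number of a shift or a turn outside -1 to 1 is refused whole. A call with a gripper value outside its range is refused whole. The fingers move at their own pace and stop on an object; the grip force is fixed at half the most. Time passes only in rows, so rows that repeat a pose let the fingers close. It gives the time, the measured TCP pose, the force, the opening and the grip force at its end, in the units of the state.
- r.observe(): the state, without advancing time (a new reading comes with each control period).
- r.capture(name): name is "scene" or "top" or "wrist"; returns a dict with "color" (384x512x3 uint8, blue, green, red), "range_z" (384x512 float32, m along the optical axis (not along the pixel's ray), 0 where there is no reading), "camera_matrix" (3x3 intrinsics, pixels), "eye" and "orientation" of the camera in the world. Camera axes: x right, y up, looking along -z (the intrinsics and any distortion apply to the point x, -y, -z); pixel columns grow to the right and rows downward; lengths in m; the calibration is good to about 2 mm. A picture is of the moment at which its call begins.
- r.hand_in(): hands the job in; it is judged then, once.
The state is a dict: "time_s": time; "q": joint angles; "joint_vel": joint speeds; "joint_efforts": joint torques, N m; "position": TCP position; "tool_rot": TCP orientation; "ft_force": force on the tool from outside, world axes, zero at the start; "moment": the same for the moment, N m; "gripper_width": finger opening in m; "grip_force": force on a finger pad.
Only numpy, scipy, OpenCV 4.12 (cv2) and the standard library are available. Lean on these libraries where they do the work, as an engineer would, in place of code of your own. Each camera call takes 0.05 s, during which the arm holds its last target. There are 200 camera calls.

### The job

A sauce bottle lies on its side on the wooden display board. With the fingers, gently roll it along the board into the V-shaped groove, then gently push on its cap end to slide it along the groove until its base rests against the end stop, and leave it lying there. Do not grasp, stand up or lift it, and leave the standing bottle, the jar and the gift box where they are.

Things in the scene. Friction and masses are not known exactly. Their poses are not given: they have to be found in the camera images.
- bottle: Dark glass sauce bottle, label, brass cap, 0.6 kg, lying on the deck; rolls easily. Body 62 mm in diameter, 130 mm long, then 28 mm neck. Origin on its axis at the body's middle; own y runs to the cap, base 65 mm behind the origin; z is up at first and turns as it rolls. Starts 110 to 140 mm before the groove line, within 0.2 rad of parallel, base 30 to 60 mm short of the stop face's plane.
- cap_end (a point): Centre of the flat end of the bottle's cap (30 mm in diameter), on the bottle's axis, 130 mm from its origin.
- board: Fixed wooden display board on the counter, 340 mm wide (y), from x = -170 to 150 mm. Origin on the counter (z = 0); x points from the flat deck (32 mm high, ends at the groove's lip at x = 65 mm) to the groove, y along the groove. V groove of paler wood, 45 degree flanks, bottom line at x = 90 mm, 7 mm high; the far flank rises to a back rail 57 mm high at x = 140 to 150 mm. Yaw -0.25 to 0.45 rad.
- stop_face (a point): Centre of the face of the end stop, a fixed upright plate across the groove's -y end, 72 mm high above the counter, from board x = 60 to 150 mm. The face, at board y = -135 mm, looks to the board's +y. The groove's other end is open.
- groove_seat (a point): Fixed point where the bottle's origin finally lies (seated in the groove, base against the stop): board x = 90 mm, y = -70 mm, 51 mm above the counter; axes parallel to the board's.
- standing_bottle: Bystander: an identical bottle standing upright on the counter, 195 mm high, 62 mm in diameter, on the board's +y side. Origin at the centre of its underside.
- jar: Bystander: jar 60 mm in diameter, 75 mm high, on the counter on the board's -y side, level with the groove. Origin at the centre of its underside.
- gift_box: Bystander: upright gift carton, 60 x 90 mm, 100 mm high, on the counter on the board's -y side, nearer the robot. Origin at the centre of its underside.
Mind the look-alikes: they are no part of the job. Leave any blue or orange look-alike of the bottle alone.

How it is judged:
By the outcome, as a careful person would: the job done as asked, in the order asked, and still so for the second after the job is handed in, with the robot touching nothing.
It also fails if it takes over 51 s, if anything falls off the work surface, if the arm or the gripper's body presses on something with over 40 N, if the wrist force passes 120 N, or if a joint passes its speed limit or range.

## Working session

There is one attempt and no reset: what is moved stays moved. The work goes in short steps, Python scripts to look and compute and a tool call to move; the robot and the scene stay as the last step left them, time stands still between calls to the robot, and variables do not carry over. Pictures are saved under pics/ and viewed, at most 10 in all, crops included, and the job is handed in when it is done.

Besides the shell and the picture viewer there is one more tool, called after ">>>" in YAML: its name, and indented under it one key for each argument. jog_arm: Moves the arm, as the interface text tells. Its arguments: {"type":"object","properties":{"increments":{"type":"array","items":{"type":"number"}}},"required":["increments"]}

```bash
mkdir -p pics; cat > h.py <<'E'
import numpy as np, cv2
from rig import r
def pts(c):
    h,w=c["range_z"].shape; K=c["camera_matrix"]; u,v=np.meshgrid(np.arange(w),np.arange(h)); z=c["range_z"]
    p=np.stack([(u-K[0,2])/K[0,0]*z,-(v-K[1,2])/K[1,1]*z,-z],-1)
    P=p@np.array(c["orientation"]).T+np.array(c["eye"]); P[z==0]=np.nan
    return P
E
python3 - <<'E'
from h import *
a=r.capture("top");b=r.capture("scene")
np.savez("/tmp/top.npz",**a);np.savez("/tmp/scene.npz",**b)
cv2.imwrite("pics/top.png",a["color"]);cv2.imwrite("pics/scene.png",b["color"])
print(a["eye"],a["orientation"],b["eye"],a["camera_matrix"],(a["range_z"]>0).mean(),a.keys())
E
```

```text
[ 0.42696753 -0.10579762  1.20576997] [[-0.0212775   0.99618995 -0.08457455]
 [-0.99976736 -0.02090213  0.00532141]
 [ 0.00353335  0.0846681   0.99640294]] [1.19646957 0.32658418 0.96055075] [[380.32452042   0.         249.48898134]
 [  0.         380.32452042 184.85857348]
 [  0.           0.           1.        ]] 0.9960479736328125 dict_keys(['color', 'range_z', 'camera_matrix', 'eye', 'orientation'])
```

View pics/top.png

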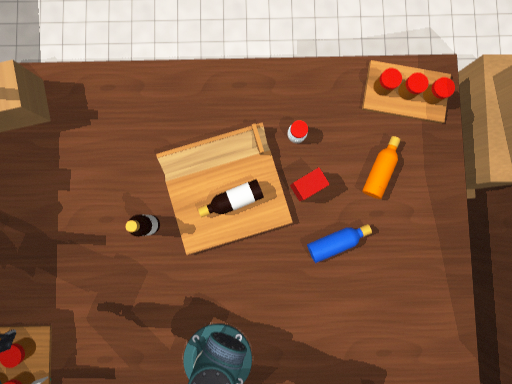

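View pics/scene.png

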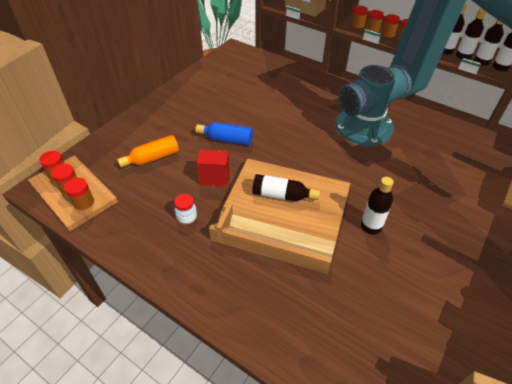

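The top view shows the bottle lying with its cap at (205,211) and base at (262,188). The groove is along the board's far edge, the stop is at (262,140), the standing bottle at (142,225), the jar at (298,131) and the box at (311,184). Next I'll measure positions from depth.

```bash
python3 - <<'E'
from h import *
a=dict(np.load("/tmp/top.npz"));P=pts(a);c=a["color"].astype(int)
hsv=cv2.cvtColor(a["color"],cv2.COLOR_BGR2HSV)
z=P[...,2]
roi=np.zeros(z.shape,bool);roi[120:256,155:296]=1
print("counter z",np.nanmedian(z[270:300,120:180]))
# board outline: pale wood bright, z>0.0
m=roi&(hsv[...,2]>120)&(hsv[...,1]>60)&(hsv[...,0]>8)&(hsv[...,0]<28)&(z>0.004)
deck=m&(abs(z-.032)<.004)
Q=P[deck][:,:2].astype(np.float32);rect=cv2.minAreaRect(Q);print("deck",rect,np.median(z[deck]))
allb=roi&(z>0.004)&(z<.08); n,l,s,_=cv2.connectedComponentsWithStats(allb.astype(np.uint8))
k=1+np.argmax(s[1:,4]);Q=P[l==k][:,:2].astype(np.float32);rect=cv2.minAreaRect(Q);print("all",rect);print(cv2.boxPoints(rect))
# iterate: yaw candidates from rect
ang=np.deg2rad(rect[2]); 
box=cv2.boxPoints(rect)
e=[box[(i+1)%4]-box[i] for i in range(4)]; L=max(e,key=np.linalg.norm); L=L if L[1]>0 else -L
yaw=np.arctan2(-L[0],L[1]);print("yaw",yaw)
R=np.array([[np.cos(yaw),-np.sin(yaw)],[np.sin(yaw),np.cos(yaw)]])
cen=np.array(rect[0]); O=cen-R@np.array([-.01,0]);print("board origin",O)
B=(P[...,:2]-O)@R
# check heights: profile
for x in np.arange(-.175,.165,.01):
    s=roi&(abs(B[...,0]-x)<.005)&(abs(B[...,1]-.1)<.04); print(round(x,3),s.sum(),np.round(np.nanmedian(z[s]),4) if s.any() else '',end=' | ')
print()
s=roi&(z>.062)&(z<.08)&(B[...,1]<-.11)&(B[...,0]>.05); print("stop top",s.sum(),np.nanmin(B[s],0),np.nanmax(B[s],0))
# bottle on deck
s=roi&(z>.042)&(B[...,0]<.05)&(B[...,0]>-.16)&(abs(B[...,1])<.16)
q=B[s];print("bottle n",s.sum(),z[s].max(),cv2.minAreaRect(q.astype(np.float32)))
t=s&(z>.085); mu=B[t].mean(0);d=np.linalg.svd(B[t]-mu)[2][0] if t.any() else 0; d=d*np.sign(d[1]);pr=(q-mu)@d
print("axis",mu,d,"angle",np.arctan2(-d[0],d[1]),"ext",pr.min(),pr.max(),"base",mu+d*pr.min(),"cap",mu+d*pr.max())
for nme,bb in dict(stand=(210,240,120,165),jar=(115,148,282,314),box=(165,205,288,333)).items():
    s=np.zeros(z.shape,bool);s[bb[0]:bb[1],bb[2]:bb[3]]=1;s&=z>.05
    print(nme,P[s].min(0),P[s].max(0))
print(r.observe())
E
```

```text
counter z -0.00028118556224554503
deck ((0.5062758922576904, -0.037596821784973145), (0.2943842113018036, 0.34065181016921997), 15.643990516662598) 0.03184560899907285
all ((0.523736298084259, -0.03350779414176941), (0.34066373109817505, 0.3555603623390198), 15.116564750671387)
[[ 0.31293622  0.09370095]
 [ 0.40566054 -0.24955606]
 [ 0.7345364  -0.16071653]
 [ 0.6418121   0.18254048]]
yaw 0.26383385
board origin [ 0.53339027 -0.03089996]
-0.175 73 0.0309 | -0.165 84 0.0319 | -0.155 88 0.032 | -0.145 85 0.0315 | -0.135 84 0.0321 | -0.125 86 0.0316 | -0.115 86 0.0316 | -0.105 87 0.0322 | -0.095 84 0.0314 | -0.085 88 0.0319 | -0.075 85 0.0344 | -0.065 81 0.0341 | -0.055 76 0.0341 | -0.045 77 0.0312 | -0.035 83 0.0316 | -0.025 84 0.0318 | -0.015 81 0.0312 | -0.005 85 0.0316 | 0.005 86 0.0322 | 0.015 81 0.0319 | 0.025 83 0.0317 | 0.035 84 0.0319 | 0.045 83 0.0313 | 0.055 77 0.0319 | 0.065 72 0.0249 | 0.075 65 0.0156 | 0.085 82 0.0097 | 0.095 96 0.0173 | 0.105 93 0.0283 | 0.115 99 0.0369 | 0.125 99 0.0475 | 0.135 94 0.0555 | 0.145 34 0.0558 | 0.155 20 -0.0012 | 
stop top 192 [ 0.05606137 -
[... 710 characters left out ...]
 9.64634978e+01, -5.90615012e+00]), 'joint_vel': array([-0.00912873, -0.13178245, -0.11966927,  0.0601121 ,  0.08323298,
        0.03780495]), 'joint_efforts': array([ 2.67704454e-03, -3.53012109e+01, -3.14219284e+01, -5.80444475e-05,
        7.86250108e-03,  8.04195878e-06]), 'position': array([0.170656 , 0.5224314, 0.2522241]), 'tool_rot': array([[-9.50542413e-01,  3.10593643e-01, -8.42300156e-04],
       [ 3.10594709e-01,  9.50540587e-01, -1.87602773e-03],
       [ 2.17958197e-04, -2.04485790e-03, -9.99997886e-01]]), 'ft_force': array([ 0.56240717, -0.33173991,  0.31686677]), 'moment': array([-0.01724136, -0.01340908, -0.03226703]), 'grip_force': 0.0, 'gripper_width': 0.08550041520333002}
```

```bash
python3 - <<'E'
from h import *
a=dict(np.load("/tmp/top.npz"));P=pts(a);z=P[...,2]
O=np.array([0.53339,-0.0309]);yaw=.2638
Rm=lambda y:np.array([[np.cos(y),-np.sin(y)],[np.sin(y),np.cos(y)]])
B=(P[...,:2]-O)@Rm(yaw)
def plane(s):
    A=np.c_[P[s][:,:2],np.ones(s.sum())]; w=np.ones(len(A),bool)
    for _ in range(4):
        c=np.linalg.lstsq(A[w],z[s][w],rcond=None)[0]; w=abs(A@c-z[s])<.003
    return c,w.sum()
far,n1=plane((B[...,0]>.092)&(B[...,0]<.128)&(abs(B[...,1])<.11)); near,n2=plane((B[...,0]>.062)&(B[...,0]<.080)&(abs(B[...,1])<.11))
print(far,n1,"yaw",np.arctan2(far[1],far[0]),"slope",np.hypot(*far[:2]),near,n2,np.arctan2(-near[1],-near[0]))
yaw2=np.arctan2(far[1],far[0]);R=Rm(yaw2)
# deck/rail line: far plane at z=.007 -> x=.09
g=np.linalg.solve([[far[0],far[1]],[-np.sin(yaw2)*0+R[0,1],R[1,1]]],[.007-far[2],R[:,1]@O]); print("groove pt",g)
O2=g-R[:,0]*.09
B=(P[...,:2]-O2)@R
for nm,s in dict(deck=(abs(z-.032)<.003)&(abs(B[...,0])<.2)&(abs(B[...,1])<.19),rail=(abs(z-.057)<.002)&(abs(B[...,0]-.145)<.012)&(abs(B[...,1])<.19),stop=(z>.066)&(z<.078)&(abs(B[...,1]+.14)<.03)&(B[...,0]>.05)&(B[...,0]<.16)).items():
    print(nm,np.percentile(B[s],[1,99],axis=0).round(4).tolist())
print("O2",O2,yaw2)
s=(z>.042)&(B[...,0]<.05)&(B[...,0]>-.16)&(abs(B[...,1])<.12);q=B[s];print(cv2.minAreaRect(q.astype(np.float32)))
print(r.tips_ahead)
E
```

```text
[ 0.94838255  0.26498036 -0.57420148] 706 yaw 0.2724544595385113 slope 0.9847050572013781 [-0.94152644 -0.26469493  0.58406016] 284 0.27405978926762353
groove pt [ 0.61509    -0.00807283]
deck [[-0.1679, -0.1662], [0.1174, 0.168]]
rail [[0.1356, -0.167], [0.1499, 0.1677]]
stop [[0.0604, -0.1459], [0.1494, -0.134]]
O2 [ 0.5284098  -0.03229148] 0.2724544595385113
((-0.05175037682056427, -0.005118221044540405), (0.062120962888002396, 0.19468550384044647), 5.420079231262207)
0.022
```

>>> jog_arm:
  increments: [0.2, -0.45, 0, 0, 0, 0.0725, 0, 0.2, -0.45, 0, 0, 0, 0.0725, 0, 0.2, -0.45, 0, 0, 0, 0.0725, 0, 0.2, -0.45, 0, 0, 0, 0.0725, 0, 0.2, -0.45, 0, 0, 0, 0.0725, 0]

```text
time_s: 0.52
position: [0.2512, 0.3401, 0.2528]
tool_rot: [[-0.996, 0.089, -0.0], [0.089, 0.996, -0.002], [-0.0, -0.002, -1.0]]
ft_force: [1.0, 0.2, 0.5]
gripper_width: 0.0853
grip_force: 0.0
```

>>> jog_arm:
  increments: [0.2, -0.45, 0, 0, 0, 0.0725, 0, 0.2, -0.45, 0, 0, 0, 0.0725, 0, 0.2, -0.45, 0, 0, 0, 0.0725, 0, 0.2, -0.45, 0, 0, 0, 0.0725, 0, 0.2, -0.45, 0, 0, 0, 0.0725, 0]

```text
time_s: 0.93
position: [0.3295, 0.164, 0.2531]
tool_rot: [[-0.99, -0.14, 0.0], [-0.14, 0.99, 0.0], [-0.0, 0.0, -1.0]]
ft_force: [0.7, 0.5, -0.2]
gripper_width: 0.085
grip_force: 0.0
```

>>> jog_arm:
  increments: [0.2, -0.45, 0, 0, 0, 0.0725, 0, 0.2, -0.45, 0, 0, 0, 0.0725, 0, 0.2, -0.45, 0, 0, 0, 0.0725, 0, 0.2, -0.45, 0, 0, 0, 0.0725, 0, 0.2, -0.45, 0, 0, 0, 0.0725, 0]

```text
time_s: 1.35
position: [0.4066, -0.0093, 0.2531]
tool_rot: [[-0.933, -0.359, 0.0], [-0.359, 0.933, 0.0], [-0.0, 0.0, -1.0]]
ft_force: [0.7, 1.3, 0.2]
gripper_width: 0.0856
grip_force: 0.0
```

>>> jog_arm:
  increments: [0.07, -0.2125, -0.35, 0, 0, 0, 0, 0.07, -0.2125, -0.35, 0, 0, 0, 0, 0.07, -0.2125, -0.35, 0, 0, 0, 0, 0.07, -0.2125, -0.35, 0, 0, 0, 0, 0.07, -0.2125, -0.35, 0, 0, 0, 0]

```text
time_s: 1.77
position: [0.4302, -0.0938, 0.1051]
tool_rot: [[-0.934, -0.356, -0.014], [-0.356, 0.935, 0.003], [0.012, 0.008, -1.0]]
ft_force: [-0.5, 0.1, -1.2]
gripper_width: 0.0855
grip_force: 0.0
```

```bash
python3 - <<'E'
from h import *
print(r.observe()["position"],r.tips_ahead)
c=r.capture("scene");cv2.imwrite("pics/s2.png",cv2.resize(c["color"][120:290,190:400],None,fx=3,fy=3))
w=r.capture("wrist");cv2.imwrite("pics/w2.png",w["color"])
E
```

```text
[ 0.43015289 -0.09382988  0.10512036] 0.022
```

View pics/s2.png

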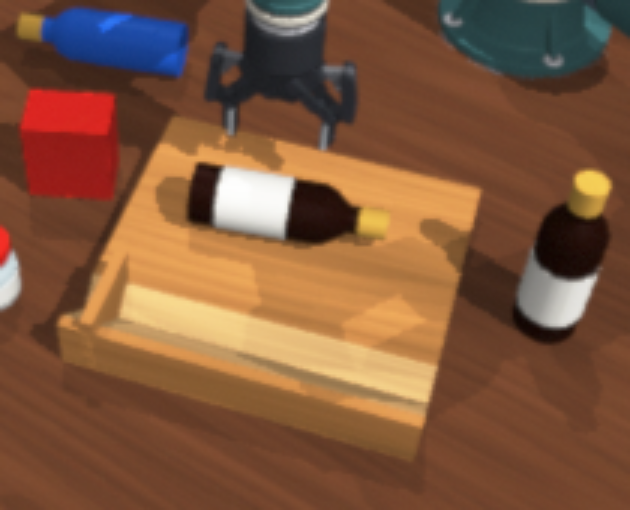

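View pics/w2.png

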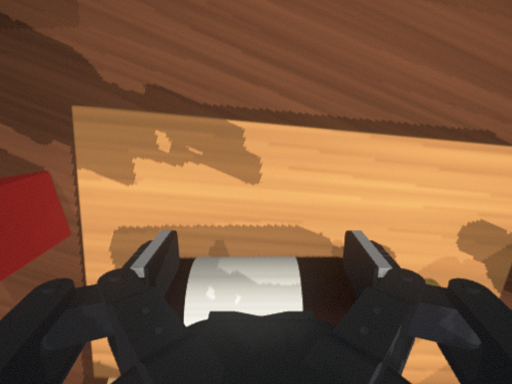

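The fingers hang behind the bottle and parallel to it. In the wrist view the pads are at about (165,250) and (365,250), with the label between them. I'll check the fingertip height from depth.

```bash
python3 - <<'E'
from h import *
w=r.capture("wrist");P=pts(w);o=r.observe();R=o["tool_rot"]
T=(P-o["position"])@R
s=np.zeros(T.shape[:2],bool);s[228:300,130:182]=1;s[228:300,342:395]=1
s&=(abs(T[...,0])<.03)&(abs(T[...,1])<.065)&(T[...,2]<.03)&(T[...,2]>-.05)
print(o["position"],s.sum());q=T[s]
for sg in(-1,1):
    k=q[np.sign(q[:,1])==sg];print(sg,np.percentile(k,[1,50,99],axis=0).round(4).tolist())
E
```

```text
[ 0.43448141 -0.0922284   0.11343159] 5040
-1 [[-0.0088, -0.055, -0.0491], [0.0091, -0.0424, -0.0144], [0.0182, -0.0316, 0.0088]]
1 [[-0.0087, 0.0324, -0.0495], [0.0094, 0.0434, -0.0155], [0.0182, 0.0562, 0.0087]]
```

>>> jog_arm:
  increments: [0, 0, -0.07, 0, 0, 0, 0, 0, 0, -0.14, 0, 0, 0, 0, 0, 0, -0.14, 0, 0, 0, 0, 0, 0, -0.14, 0, 0, 0, 0]

```text
time_s: 2.25
position: [0.4346, -0.0916, 0.0582]
tool_rot: [[-0.933, -0.361, -0.0], [-0.361, 0.933, 0.0], [-0.0, 0.0, -1.0]]
ft_force: [-0.4, 0.7, 1.2]
gripper_width: 0.0853
grip_force: 0.0
```

>>> jog_arm:
  increments: [0.0096, 0.0027, 0, 0, 0, 0, 0, 0.0192, 0.0054, 0, 0, 0, 0, 0, 0.0288, 0.0081, 0, 0, 0, 0, 0, 0.0384, 0.0108, 0, 0, 0, 0, 0, 0.048, 0.0135, 0, 0, 0, 0, 0]

```text
time_s: 2.67
position: [0.4547, -0.087, 0.0583]
tool_rot: [[-0.933, -0.36, 0.001], [-0.36, 0.933, -0.001], [-0.001, -0.001, -1.0]]
ft_force: [-0.5, -0.3, -0.5]
gripper_width: 0.0852
grip_force: 0.1
```

>>> jog_arm:
  increments: [0.0096, 0.0027, 0, 0, 0, -0.002, 0, 0.0192, 0.0054, 0, 0, 0, -0.004, 0, 0.0288, 0.0081, 0, 0, 0, -0.006, 0, 0.0384, 0.0108, 0, 0, 0, -0.008, 0, 0.048, 0.0135, 0, 0, 0, -0.01, 0]

```text
time_s: 3.08
position: [0.4733, -0.0815, 0.0572]
tool_rot: [[-0.944, -0.329, -0.0], [-0.329, 0.944, 0.0], [0.0, 0.0, -1.0]]
ft_force: [-0.2, -0.1, 0.2]
gripper_width: 0.0855
grip_force: 0.2
```

```bash
cat >> h.py <<'E'
O=np.array([.5284,-.0323]);yaw=.2725
R2=np.array([[np.cos(yaw),-np.sin(yaw)],[np.sin(yaw),np.cos(yaw)]])
def state():
    o=r.observe(); t=o["tool_rot"]
    print("t",o["time_s"],"TCP board",((o["position"][:2]-O)@R2).round(4),o["position"].round(4),"toolyaw-board",round(float(np.arctan2(-t[0,1],t[1,1])-yaw),4),"F",o["ft_force"].round(1),"open",o["gripper_width"])
def bottle(cam="scene",show=None):
    c=r.capture(cam);P=pts(c);hsv=cv2.cvtColor(c["color"],cv2.COLOR_BGR2HSV);B=(P[...,:2]-O)@R2;z=P[...,2]
    ins=(abs(B[...,1])<.22)&(B[...,0]>-.15)&(B[...,0]<.13)&(z>.02)
    f=lambda m:(B[m].mean(0).round(4),z[m].mean().round(4),z[m].max().round(4),int(m.sum()))
    lab=ins&(hsv[...,1]<50)&(hsv[...,2]>110)&(z>.04)&(z<.12)
    cap=ins&(hsv[...,1]>170)&(abs(hsv[...,0].astype(int)-24)<5)&(hsv[...,2]>120)&(z>.03)&(z<.095)
    for n,m in(("label",lab),("cap",cap)):
        if m.sum()>3: print(cam,n,*f(m))
    if show: cv2.imwrite("pics/"+show,cv2.resize(c["color"][100:310,180:440] if cam=="scene" else c["color"],None,fx=2 if cam=="scene" else 1,fy=2 if cam=="scene" else 1))
E
python3 - <<'E'
from h import *
state();bottle("scene","s3.png");bottle("top")
E
```

```text
t 3.0833 TCP board [-0.0663 -0.0325] [ 0.4733 -0.0815  0.0572] toolyaw-board 0.063 F [-0.2 -0.1  0.2] open 0.08554451255517663
scene label [-0.0075 -0.0325] 0.0828 0.0985 536
scene cap [-0.0232  0.0838] 0.071 0.0787 11
top label [ 0.0013 -0.0604] 0.0864 0.0967 37
top cap [-0.0336  0.0809] 0.0751 0.0816 71
```

View pics/s3.png

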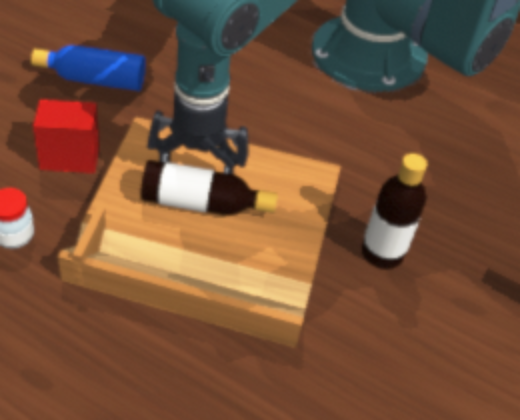

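The bottle is rolling ahead of the fingers, with the label at (185,187) and the cap at (267,201). I'll keep going and level it out parallel to the board.

>>> jog_arm:
  increments: [0.0096, 0.0027, 0, 0, 0, -0.002, 0, 0.0192, 0.0054, 0, 0, 0, -0.004, 0, 0.0288, 0.0081, 0, 0, 0, -0.006, 0, 0.0384, 0.0108, 0, 0, 0, -0.008, 0, 0.048, 0.0135, 0, 0, 0, -0.01, 0]

```text
time_s: 3.6
position: [0.4926, -0.0761, 0.0574]
tool_rot: [[-0.954, -0.299, 0.0], [-0.299, 0.954, 0.0], [-0.0, 0.0, -1.0]]
ft_force: [-0.7, -0.8, 0.4]
gripper_width: 0.0858
grip_force: 0.1
```

>>> jog_arm:
  increments: [0.0096, 0.0027, 0, 0, 0, -0.002, 0, 0.0192, 0.0054, 0, 0, 0, -0.004, 0, 0.0288, 0.0081, 0, 0, 0, -0.006, 0, 0.0384, 0.0108, 0, 0, 0, -0.008, 0, 0.048, 0.0135, 0, 0, 0, -0.01, 0]

```text
time_s: 4.02
position: [0.5117, -0.0707, 0.0573]
tool_rot: [[-0.963, -0.269, -0.0], [-0.269, 0.963, 0.0], [0.0, 0.0, -1.0]]
ft_force: [0.1, -0.1, -0.6]
gripper_width: 0.0855
grip_force: 0.2
```

>>> jog_arm:
  increments: [0.0096, 0.0027, 0, 0, 0, 0, 0, 0.0192, 0.0054, 0, 0, 0, 0, 0, 0.0288, 0.0081, 0, 0, 0, 0, 0, 0.0384, 0.0108, 0, 0, 0, 0, 0, 0.048, 0.0135, 0, 0, 0, 0, 0]

```text
time_s: 4.43
position: [0.5309, -0.0653, 0.0574]
tool_rot: [[-0.963, -0.27, 0.0], [-0.27, 0.963, 0.0], [-0.0, 0.0, -1.0]]
ft_force: [-0.6, 0.7, 0.6]
gripper_width: 0.0855
grip_force: 0.2
```

```bash
python3 - <<'E'
from h import *
state();bottle("scene","s4.png");bottle("top")
E
```

```text
t 4.4333 TCP board [-0.0064 -0.0325] [ 0.5309 -0.0653  0.0574] toolyaw-board 0.0008 F [-0.6  0.7  0.6] open 0.08554497296550205
scene label [ 0.0543 -0.0267] 0.0834 0.0982 573
scene cap [0.0335 0.0891] 0.0734 0.0818 12
top cap [0.0276 0.0868] 0.0749 0.08 76
```

View pics/s4.png

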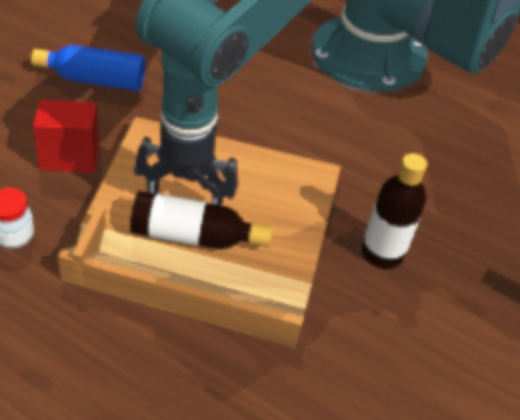

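The bottle is parallel to the groove and just before the lip, with its body at (185,222) and cap at (260,235). I'll go slower over the lip.

>>> jog_arm:
  increments: [0.0072, 0.002, 0, 0, 0, 0, 0, 0.0144, 0.004, 0, 0, 0, 0, 0, 0.0216, 0.006, 0, 0, 0, 0, 0, 0.0288, 0.008, 0, 0, 0, 0, 0, 0.036, 0.01, 0, 0, 0, 0, 0]

```text
time_s: 4.95
position: [0.5449, -0.0614, 0.0574]
tool_rot: [[-0.963, -0.27, -0.001], [-0.27, 0.963, -0.0], [0.001, 0.0, -1.0]]
ft_force: [0.6, -0.1, 0.1]
gripper_width: 0.0855
grip_force: 0.2
```

>>> jog_arm:
  increments: [0.0048, 0.0014, 0, 0, 0, 0, 0, 0.0096, 0.0027, 0, 0, 0, 0, 0, 0.0144, 0.004, 0, 0, 0, 0, 0, 0.0192, 0.0054, 0, 0, 0, 0, 0, 0.024, 0.0067, 0, 0, 0, 0, 0]

```text
time_s: 5.37
position: [0.5545, -0.0587, 0.0574]
tool_rot: [[-0.963, -0.27, -0.001], [-0.27, 0.963, 0.0], [0.001, 0.0, -1.0]]
ft_force: [-1.1, -0.0, 0.5]
gripper_width: 0.0855
grip_force: 0.3
```

>>> jog_arm:
  increments: [0.0048, 0.0014, 0, 0, 0, 0, 0, 0.0096, 0.0027, 0, 0, 0, 0, 0, 0.0144, 0.004, 0, 0, 0, 0, 0, 0.0192, 0.0054, 0, 0, 0, 0, 0, 0.024, 0.0067, 0, 0, 0, 0, 0]

```text
time_s: 5.78
position: [0.5644, -0.056, 0.0573]
tool_rot: [[-0.963, -0.27, 0.0], [-0.27, 0.963, 0.0], [-0.0, 0.0, -1.0]]
ft_force: [-0.3, -1.2, 0.6]
gripper_width: 0.0857
grip_force: 0.0
```

```bash
python3 - <<'E'
from h import *
state();bottle("scene","s5.png");bottle("top")
E
```

```text
t 5.7833 TCP board [ 0.0283 -0.0325] [ 0.5644 -0.056   0.0573] toolyaw-board 0.0007 F [-0.3 -1.2  0.6] open 0.08569234527219803
scene label [ 0.1025 -0.0236] 0.0719 0.089 596
scene cap [0.096  0.0914] 0.0603 0.0663 16
top cap [0.0871 0.0908] 0.0625 0.0682 70
```

View pics/s5.png

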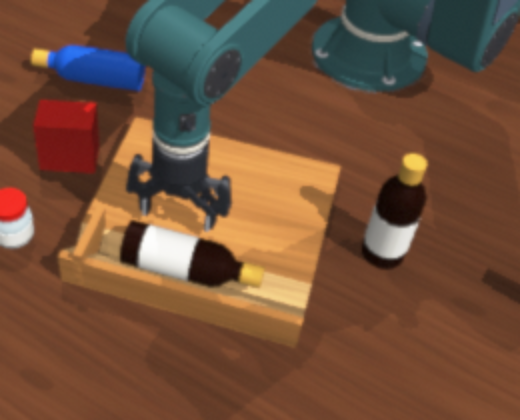

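The bottle lies in the groove, with its body at (180,255) and cap at (252,274). Now I'll lift, close the fingers and go over to the cap end.

>>> jog_arm:
  increments: [-0.01, 0, 0.1, 0, 0, 0, 0, 0, 0, 0.2, 0, 0, 0, 255, 0, 0, 0.3, 0, 0, 0, 255, 0, 0, 0.3, 0, 0, 0, 255, 0, 0, 0.3, 0, 0, 0, 255]

```text
time_s: 6.3
position: [0.5661, -0.0565, 0.1816]
tool_rot: [[-0.963, -0.27, 0.008], [-0.27, 0.963, -0.002], [-0.008, -0.004, -1.0]]
ft_force: [0.6, 0.5, -0.8]
gripper_width: 0.039
grip_force: 0.0
```

>>> jog_arm:
  increments: [0.0325, 0.4575, 0, 0, 0, 0, 255, 0.0325, 0.4575, 0, 0, 0, 0, 255, 0.0325, 0.4575, 0, 0, 0, 0, 255, 0.0325, 0.4575, 0, 0, 0, 0, 255, 0.0325, 0.4575, 0, 0, 0, 0, 255]

```text
time_s: 6.72
position: [0.5757, 0.1317, 0.1749]
tool_rot: [[-0.962, -0.274, -0.004], [-0.274, 0.962, 0.002], [0.003, 0.003, -1.0]]
ft_force: [0.3, -0.4, -0.3]
gripper_width: -0.0002
grip_force: 0.0
```

```bash
python3 - <<'E'
from h import *
r.capture("top");state();bottle("scene");bottle("top");state();print(r.tips_ahead)
c=r.capture("scene");P=pts(c);B=(P[...,:2]-O)@R2;z=P[...,2]
s=(abs(B[...,0]-.095)<.025)&(z>.045)&(z<.09)&(B[...,1]<.125)&(B[...,1]>0);print("bottle +y extent",np.percentile(B[s][:,1],[90,97,99.5]))
E
```

```text
t 6.7667 TCP board [0.0901 0.1465] [0.5757 0.133  0.1749] toolyaw-board 0.0067 F [ 0.   0.4 -0.2] open 1.5813710096112556e-05
scene label [ 0.1043 -0.0237] 0.072 0.0859 578
scene cap [0.1043 0.0904] 0.0562 0.0596 7
top label [ 0.0855 -0.0267] 0.0752 0.0886 476
top cap [0.0864 0.0905] 0.0621 0.0676 55
t 6.8667 TCP board [0.089  0.1417] [0.576  0.1281 0.1751] toolyaw-board 0.0037 F [-0.1 -0.9  0.2] open -4.154161200771064e-05
0.022
bottle +y extent [0.09398803 0.1048564  0.10847178]
```

>>> jog_arm:
  increments: [0, 0, -0.08, 0, 0, 0, 255, 0, 0, -0.16, 0, 0, 0, 255, 0, 0, -0.24, 0, 0, 0, 255, 0, 0, -0.2875, 0, 0, 0, 255, 0, 0, -0.2875, 0, 0, 0, 255]

```text
time_s: 7.33
position: [0.5726, 0.1244, 0.0555]
tool_rot: [[-0.964, -0.267, -0.013], [-0.267, 0.964, -0.002], [0.013, 0.002, -1.0]]
ft_force: [-1.7, 0.4, -0.5]
gripper_width: -0.0003
grip_force: 0.0
```

```bash
python3 - <<'E'
from h import *
bottle("scene","s6.png");state()
E
```

```text
scene label [ 0.1041 -0.0183] 0.0714 0.0873 603
scene cap [0.0935 0.0929] 0.0634 0.0671 16
t 7.3833 TCP board [0.0868 0.1389] [0.5746 0.1249 0.0587] toolyaw-board -0.0016 F [0.4 0.2 0.2] open 7.910118854202412e-05
```

View pics/s6.png

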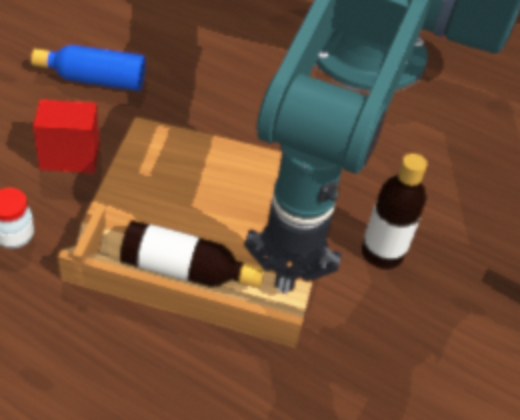

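The closed fingers are in the groove at (285,280), just behind the cap at (250,273). Now I'll push gently toward the stop.

>>> jog_arm:
  increments: [0.0077, -0.0086, 0, 0, 0, 0, 255, 0.0104, -0.0182, 0, 0, 0, 0, 255, 0.0131, -0.0278, 0, 0, 0, 0, 255, 0.0158, -0.0374, 0, 0, 0, 0, 255, 0.0185, -0.047, 0, 0, 0, 0, 255]

```text
time_s: 7.8
position: [0.5854, 0.109, 0.0641]
tool_rot: [[-0.963, -0.269, 0.002], [-0.269, 0.963, 0.004], [-0.003, 0.003, -1.0]]
ft_force: [-2.4, 8.9, 3.7]
gripper_width: 0.0004
grip_force: 4.6
```

>>> jog_arm:
  increments: [0.002, -0.0072, 0, 0, 0, 0, 255, 0.004, -0.0144, 0, 0, 0, 0, 255, 0.006, -0.0216, 0, 0, 0, 0, 255, 0.008, -0.0288, 0, 0, 0, 0, 255, 0.01, -0.036, 0, 0, 0, 0, 255]

```text
time_s: 8.22
position: [0.5888, 0.0967, 0.0642]
tool_rot: [[-0.963, -0.271, 0.002], [-0.271, 0.963, 0.006], [-0.003, 0.006, -1.0]]
ft_force: [-1.7, 8.8, 4.0]
gripper_width: -0.0001
grip_force: 4.3
```

>>> jog_arm:
  increments: [0.002, -0.0072, 0, 0, 0, 0, 255, 0.004, -0.0144, 0, 0, 0, 0, 255, 0.006, -0.0216, 0, 0, 0, 0, 255, 0.008, -0.0288, 0, 0, 0, 0, 255, 0.01, -0.036, 0, 0, 0, 0, 255]

```text
time_s: 8.63
position: [0.5928, 0.0824, 0.0642]
tool_rot: [[-0.963, -0.271, 0.002], [-0.271, 0.963, 0.006], [-0.003, 0.006, -1.0]]
ft_force: [-2.3, 8.9, 3.8]
gripper_width: 0.0004
grip_force: 4.4
```

```bash
python3 - <<'E'
from h import *
bottle("scene");bottle("top");state()
E
```

```text
scene label [ 0.1045 -0.046 ] 0.0718 0.0863 598
scene cap [0.1008 0.0645] 0.0602 0.0692 16
top label [ 0.0854 -0.0556] 0.0754 0.0876 475
top cap [0.0796 0.0604] 0.0596 0.066 27
t 8.7333 TCP board [0.0929 0.0924] [0.593  0.0817 0.0641] toolyaw-board 0.0014 F [-0.7  7.5  3.3] open 0.00017176436713855144
```

>>> jog_arm:
  increments: [0.0007, -0.0024, 0, 0, 0, 0, 255, 0.0014, -0.0048, 0, 0, 0, 0, 255, 0.002, -0.0072, 0, 0, 0, 0, 255]

```text
time_s: 8.98
position: [0.5936, 0.0796, 0.0641]
tool_rot: [[-0.963, -0.271, 0.001], [-0.271, 0.963, 0.006], [-0.003, 0.006, -1.0]]
ft_force: [-2.7, 8.5, 4.4]
gripper_width: -0.0003
grip_force: 4.4
```

>>> jog_arm:
  increments: [0.0007, -0.0024, 0, 0, 0, 0, 255, 0.0014, -0.0048, 0, 0, 0, 0, 255]

```text
time_s: 9.15
position: [0.5941, 0.0777, 0.0642]
tool_rot: [[-0.963, -0.271, 0.001], [-0.271, 0.963, 0.006], [-0.003, 0.006, -1.0]]
ft_force: [-2.5, 8.7, 4.8]
gripper_width: 0.0002
grip_force: 4.4
```

>>> jog_arm:
  increments: [0.0007, -0.0024, 0, 0, 0, 0, 255]

```text
time_s: 9.23
position: [0.5944, 0.0767, 0.0642]
tool_rot: [[-0.963, -0.271, 0.001], [-0.271, 0.963, 0.006], [-0.003, 0.006, -1.0]]
ft_force: [-1.9, 8.1, 4.5]
gripper_width: 0.0002
grip_force: 4.4
```

```bash
python3 - <<'E'
from h import *
bottle("top","t6.png");state()
c=r.capture("top");P=pts(c);B=(P[...,:2]-O)@R2;z=P[...,2]
hsv=cv2.cvtColor(c["color"],cv2.COLOR_BGR2HSV)
s=(abs(B[...,0]-.09)<.02)&(z>.074)&(z<.09)&(hsv[...,2]<90)&(B[...,1]<-.06);print("base y",np.percentile(B[s][:,1],[.5,3,10]),s.sum())
cv2.imwrite("pics/t7.png",cv2.resize(c["color"][100:220,140:320],None,fx=4,fy=4,interpolation=cv2.INTER_CUBIC))
E
```

```text
top label [ 0.0853 -0.0604] 0.0752 0.0883 475
top cap [0.0795 0.0553] 0.0598 0.0648 23
t 9.2833 TCP board [0.0929 0.087 ] [0.5944 0.0765 0.0642] toolyaw-board 0.0017 F [-1.5  8.9  4.7] open -0.00014901059179401796
base y [-0.1234342  -0.12306029 -0.12102051] 108
```

View pics/t7.png

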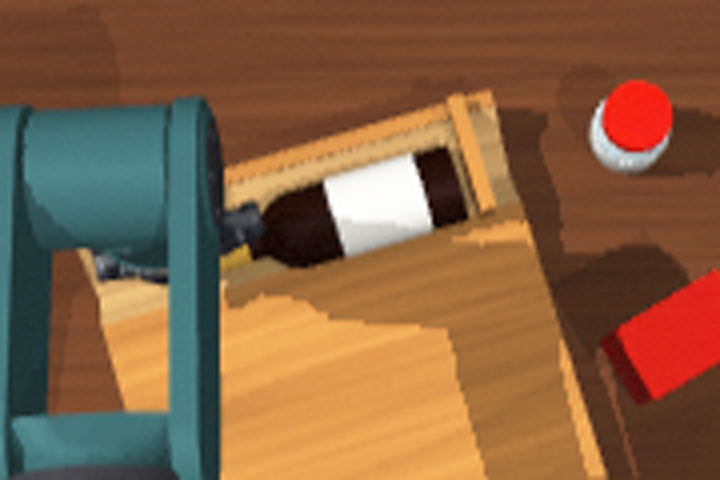

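The base at (465,195) is still short of the stop at (478,170), by about 10 mm. I'll keep pushing in small steps.

>>> jog_arm:
  increments: [0.0014, -0.0048, 0, 0, 0, 0, 255, 0.0028, -0.0096, 0, 0, 0, 0, 255, 0.004, -0.0144, 0, 0, 0, 0, 255, 0.0047, -0.0168, 0, 0, 0, 0, 255]

```text
time_s: 9.67
position: [0.5963, 0.0698, 0.0641]
tool_rot: [[-0.963, -0.271, 0.001], [-0.271, 0.963, 0.006], [-0.003, 0.005, -1.0]]
ft_force: [-3.1, 7.9, 4.8]
gripper_width: 0.0004
grip_force: 4.4
```

>>> jog_arm:
  increments: [0.0007, -0.0024, 0, 0, 0, 0, 255]

```text
time_s: 9.75
position: [0.5966, 0.069, 0.0641]
tool_rot: [[-0.963, -0.271, 0.001], [-0.271, 0.963, 0.006], [-0.003, 0.006, -1.0]]
ft_force: [-2.1, 9.0, 4.2]
gripper_width: -0.0001
grip_force: 4.4
```

>>> jog_arm:
  increments: [0.0007, -0.0024, 0, 0, 0, 0, 255]

```text
time_s: 9.83
position: [0.5968, 0.0681, 0.0641]
tool_rot: [[-0.963, -0.271, 0.001], [-0.271, 0.963, 0.006], [-0.003, 0.006, -1.0]]
ft_force: [-3.1, 9.3, 4.6]
gripper_width: 0.0001
grip_force: 4.5
```

```bash
cat >> h.py <<'E'
def base():
    c=r.capture("top");P=pts(c);B=(P[...,:2]-O)@R2;z=P[...,2]
    hsv=cv2.cvtColor(c["color"],cv2.COLOR_BGR2HSV)
    s=(abs(B[...,0]-.09)<.02)&(z>.074)&(z<.09)&(hsv[...,2]<90)&(B[...,1]<-.06);print("base y",np.percentile(B[s][:,1],[.5,3,10]),s.sum())
    return c
E
python3 - <<'E'
from h import *
state();base();bottle("top")
E
```

```text
t 9.8333 TCP board [0.0929 0.0783] [0.5968 0.0681 0.0641] toolyaw-board 0.0018 F [-3.1  9.3  4.6] open 8.384349314306274e-05
base y [-0.13240925 -0.13191179 -0.12996643] 106
top label [ 0.0853 -0.0699] 0.0754 0.0866 475
top cap [0.0795 0.043 ] 0.0606 0.0668 23
```

>>> jog_arm:
  increments: [0.0007, -0.0024, 0, 0, 0, 0, 255]

```text
time_s: 10.02
position: [0.5971, 0.0672, 0.0642]
tool_rot: [[-0.963, -0.271, 0.001], [-0.271, 0.963, 0.006], [-0.003, 0.006, -1.0]]
ft_force: [-2.4, 8.9, 3.4]
gripper_width: 0.0003
grip_force: 4.5
```

>>> jog_arm:
  increments: [0.0007, -0.0024, 0, 0, 0, 0, 255]

```text
time_s: 10.1
position: [0.5972, 0.067, 0.0642]
tool_rot: [[-0.963, -0.271, 0.001], [-0.271, 0.963, 0.008], [-0.003, 0.007, -1.0]]
ft_force: [-3.8, 12.3, 6.4]
gripper_width: -0.0001
grip_force: 6.4
```

>>> jog_arm:
  increments: [0.0004, -0.0014, 0, 0, 0, 0, 255]

```text
time_s: 10.18
position: [0.5972, 0.0669, 0.0642]
tool_rot: [[-0.963, -0.271, 0.0], [-0.271, 0.963, 0.009], [-0.003, 0.009, -1.0]]
ft_force: [-3.8, 13.4, 5.3]
gripper_width: -0.0003
grip_force: 6.7
```

The force climbs while the motion has stopped, so the base is on the stop. I'll back away along the groove, then go up.

>>> jog_arm:
  increments: [-0.004, 0.0145, 0, 0, 0, 0, 255, -0.013, 0.048, 0, 0, 0, 0, 255, -0.026, 0.096, 0, 0, 0, 0, 255, -0.026, 0.096, 0.1, 0, 0, 0, 255, -0.026, 0.096, 0.2, 0, 0, 0, 255]

```text
time_s: 10.6
position: [0.5837, 0.1019, 0.139]
tool_rot: [[-0.962, -0.271, -0.01], [-0.271, 0.962, -0.001], [0.01, 0.002, -1.0]]
ft_force: [1.8, -0.1, 0.9]
gripper_width: 0.0002
grip_force: 0.0
```

>>> jog_arm:
  increments: [-0.1, 0.1, 0.1, 0, 0, 0, 255, -0.2, 0.1, 0.2, 0, 0, 0, 255, -0.3, 0.1, 0.3, 0, 0, 0, 255, -0.35, 0.1, 0.3, 0, 0, 0, 255, -0.35, 0.1, 0.3, 0, 0, 0, 255]

```text
time_s: 11.02
position: [0.4451, 0.1415, 0.2658]
tool_rot: [[-0.963, -0.271, 0.004], [-0.271, 0.963, 0.001], [-0.004, -0.0, -1.0]]
ft_force: [0.5, -0.1, 0.4]
gripper_width: 0.0001
grip_force: 0.0
```

```bash
python3 - <<'E'
from h import *
state();c=base();bottle("top");bottle("scene")
a=dict(np.load("/tmp/top.npz"))
for nme,bb in dict(stand=(210,240,120,165),jar=(115,148,282,314),box=(165,205,288,333)).items():
    f=lambda k:pts(k)[bb[0]:bb[1],bb[2]:bb[3]].reshape(-1,3)
    q0,q1=f(a),f(c);print(nme,q0[q0[:,2]>.05].mean(0).round(4),q1[q1[:,2]>.05].mean(0).round(4))
cv2.imwrite("pics/t8.png",cv2.resize(c["color"][90:270,100:340],None,fx=3,fy=3,interpolation=cv2.INTER_CUBIC))
E
```

```text
t 11.0167 TCP board [-0.0334  0.1898] [0.4451 0.1415 0.2658] toolyaw-board 0.0016 F [ 0.5 -0.1  0.4] open 0.00010344285714189022
base y [-0.13273196 -0.13186321 -0.12989773] 107
top label [ 0.0855 -0.0707] 0.0756 0.0868 476
top cap [0.0875 0.0466] 0.0624 0.0686 56
scene label [ 0.1046 -0.0679] 0.0721 0.0858 566
scene cap [0.1014 0.0491] 0.0576 0.0618 10
stand [0.4129 0.192  0.1408] [0.4204 0.0944 0.5009]
jar [ 0.69   -0.264   0.0732] [ 0.6901 -0.2641  0.0731]
box [ 0.5219 -0.2889  0.0983] [ 0.522  -0.2889  0.0985]
```

View pics/t8.png

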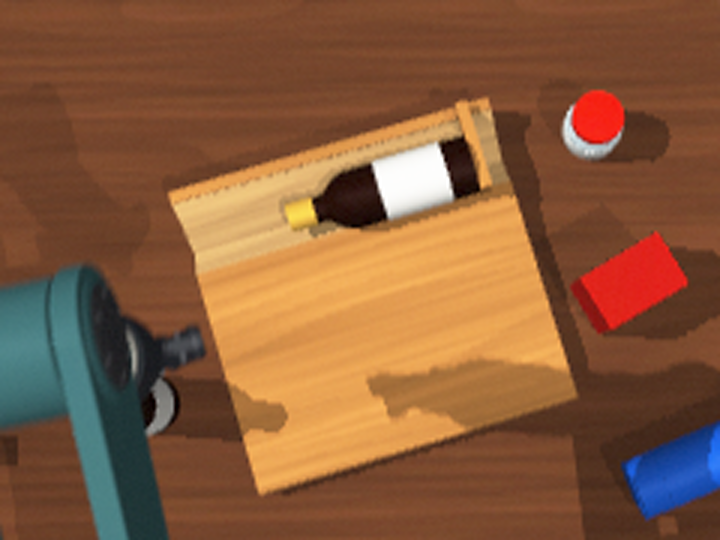

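The base lies against the stop at (482,165), the bottle is seated in the groove, and the jar and box have not moved. The arm is clear of everything.

```bash
python3 -c "
from rig import r
print(r.hand_in())"
```

```text
the job is handed in; nothing more can be done
None
```

The bottle was rolled into the groove and pushed on its cap until its base met the end stop, and it was left lying there; I handed the job in at about 11 s with the arm clear, and the jar and gift box measured unmoved, but the arm hid the standing bottle in the last view (it was never approached).

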